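Count off a rejected pump head and drop it down the chute

TASK

Slide the rejected black pump head along the ledge against the red sprung counting stop and keep it pressed there for about a second, firmly but gently (about 9 N: a light touch does not count, and much more harms the switch). Then push it off the ledge through the gap in the yellow guard rail so that it drops down the chute into the blue bin. Push it steadily, without lifting, squeezing or flicking it, and leave the bearing, the finished pump and the tester where they are.

Things in the scene. Friction and masses are not known exactly. Their poses are not given: they have to be found in the camera images.
- stand: Reject stand, fixed: aluminium ledge, chute and bin in one. Origin on the bench straight below the middle of the ledge's lip; x points over the lip and down the chute, y along the ledge towards the stop, z up. Ledge top 150 mm above the origin, x -130 to 0, y -280 to +110 mm. No rail on its -x side.
- lip_gap (a point): Middle of the gap in the yellow guard rail, on the lip at the ledge's top (stand x 0, y 0, z 150 mm). The rail stands on the lip, 6 mm thick (x -6 to 0) and 14 mm high, along y -280 to -50 and +50 to +110 mm; between lies the 100 mm gap over the chute, a steel slide 116 mm wide that falls at about 50 degrees into the bin.
- bin_floor (a point): Middle of the blue bin's floor, at the foot of the chute (stand x 175, y 0, z 5 mm). The bin is part of the stand, open above, x 95 to 255, y -85 to +85 mm, walls 70 mm high.
- stop: Counting stop, part of the stand, at the ledge's +y end. Origin on the ledge's top under its grey block (50 x 30 x 30 mm), at stand x -60, y +90, z 150 mm; axes as the stand's. A clamped dark carriage reaches to -y with a red face plate, 50 mm wide and 25 high, facing -y. It gives along +y: starts at 3 N, then 1 mm per 2.5 N, bottoms after 6 mm, springs back. Over 14 N harms it.
- face_range (a point): Fixed point 58 mm to the -y side of the stop's origin, 14 mm above the ledge: the middle of the range where the red face may be. The carriage is clamped differently each time and not measured: the untouched red face lies anywhere up to 12 mm to either side of this point along y, to be found by feel or sight. The counter needs at least 5 N from the head.
- head: The rejected cylinder head, a loose black finned metal block with a red dot on top: 46 mm (its x) by 60 mm (its y) by 32 mm high, 0.15 to 0.31 kg. Origin at the centre of its underside. It lies on the ledge 70 to 120 mm to the -y side of the gap's middle, roughly lined up with the stand.
- head_center (a point): The middle of the rejected head's block, 16 mm above the centre of its underside.
- bearing: Bystander: a loose steel bearing, 32 mm across and 10 mm high, lying on the -y end of the ledge. Origin at the centre of its underside.
- pump: Bystander: a finished pump unit, black with aluminium tubes, about 100 x 70 x 115 mm high, standing on the bench on the -y side of the bin. Origin at the centre of its underside.
- tester: Bystander: a yellow hand-held tester, 150 x 75 x 38 mm, lying on the bench on the +y side of the bin. Origin at the centre of its underside.
Not all that is in view belongs to the job. Leave any orange, pink or white look-alike of the head alone.

How it is judged (in metres and radians):
On the way:
1. the head presses the sprung stop with more than 5 N for 0.4 s, lying on the ledge (contact force between head and stop above 5 N and z of head_center in the frame of stand above 0.155 m), for 0.4 s.
At the end, for the whole second after the job is handed in: The head lies at rest (under 20 mm/s) at the foot of the chute in the blue bin: its middle 60 to 250 mm beyond the lip (stand x), within 80 mm of the bin's middle line (stand y) and less than 75 mm above the bench (x of head_center in the frame of stand between 0.06 and 0.25 m and y of head_center in the frame of stand between -0.08 and 0.08 m and z of head_center in the frame of stand below 0.075 m and linear speed of head below 0.02 m/s); the robot touches nothing.
It fails at once if the sprung stop was pressed with more than 14 N (contact force between stop and anything else above 14 N).
It fails at once if the head was pushed or squeezed by the gripper with more than 25 N (contact force between the fingers and head above 25 N).
It fails at once if the head was lifted off the ledge instead of pushed (z of head_center in the frame of stand above 0.181 m).
It fails at once if the head was flicked along the ledge (faster than 0.4 m/s while on it) (z of head_center in the frame of stand above 0.16 m and linear speed of head above 0.4 m/s).
It fails at once if the bearing, the finished pump or the tester was moved by more than 15 mm (distance of any of bearing, pump, tester from where it was at the start of the episode above 0.015 m).
It also fails if it takes over 61 s, if anything falls off the work surface, if the arm or the gripper's body presses on something with over 40 N, if the wrist force passes 120 N, or if a joint passes its speed limit or range.

ROBOT

A 6-joint arm with a two-finger parallel gripper is mounted at the origin on the work surface. World frame = base frame: x ahead of the robot, y to its left, z up, the work surface at z = 0. Lengths are in mm, angles in rad, forces in N, time in s.
With the tool pointing down it reaches from about 350 to 925 mm from the base axis. Payload 6.4 kg.
Tool frame: the origin (TCP) lies on the mounting face of the last link; the fingertips stand 199 mm ahead of it and the grasp point (between the pads) lies 180 mm ahead of it (robot.pinch_z is the distance from the TCP to the grasp point, in mm); z points along the fingers, y is the line along which they close (so a half turn about z gives the same grasp; the last joint's range is limited). The gripper opens to 94 mm and grips with 3 to 60 N. Pads are 16 mm wide; open, the fingers measure 119 mm over their backs; the gripper's body (75 mm by 177 mm) begins 78 mm behind the grasp point.
Start: joints at [-1.337, 0.245, 1.558, -0, 1.339, -0.174], TCP at [257.79, -596.708, 404.655] pointing down, gripper open.
Joint ranges: [-3.13, 3.13], [-1.02, 2.26], [0.13, 2.54], [-0.95, 4.09], [0.21, 2.88], [-2.74, 2.74]. Speed limits (rad/s): [2.57, 2.57, 3.14, 3.14, 3.14, 3.14].

INTERFACE

Orientations are given as a unit quaternion [w, x, y, z].
In Python, from plant import robot, optics gives the robot as it stands.
- The arm moves only by the tool play_rows, never from a script. Its argument "moves" is a list of rows, each a list of 3 entries, a list of its own where there are three numbers: the turn, a rotation vector about the tool's x, y, z in degrees, then the shift along the tool's x, y, z in cm, then the opening, from 0 (shut) to 1 (fully open). A call has 1 to 5 rows; each row is the pose to reach, as a shift and turn from the pose commanded when the call began, along the tool's axes at that moment; what a row does not reach only later rows make up. A row lasts 1/10 s, in which the tool goes at most 50 mm and 8.59 degrees, less where a joint would pass 70% of its speed; a pose out of reach is approached as far as the arm can. A call with a gripper value outside its range is refused whole. The fingers move at their own pace and stop on an object; "grip_force" is the grip in N (left out, the last holds). Time passes only in rows, so rows that repeat a pose let the fingers close. It gives the time, the measured TCP pose, the force, the opening and the grip force at its end, in the units of the state.
- robot.get_obs(): the state, without advancing time (a new reading comes with each control period).
- optics.get_image(name): name is "scene" or "side" or "wrist"; returns a dict with "img" (420x560x3 uint8, red, green, blue), "depth" (420x560 float32, mm along the optical axis (not along the pixel's ray), 0 where there is no reading), "fx", "fy", "cx", "cy" (pixels), "R" (3x3) and "t" (3): a world point X has camera coordinates R X + t. Camera axes: x right, y down, z forward; pixel columns grow to the right and rows downward; lengths in mm; the calibration is good to about 2 mm. A picture is of the moment at which its call begins.
- robot.hand_in(): hands the job in; it is judged then, once.
The state is a dict: "time": time; "q": joint angles; "qvel": joint speeds; "tau": joint torques, N m; "position": TCP position; "eef_rot": TCP orientation; "wrist_force": force on the tool from outside, world axes, zero at the start; "torque": the same for the moment, N m; "width": finger opening in mm; "grasp_force": force on a finger pad.
Only numpy, scipy, OpenCV 4.12 (cv2) and the standard library are available. Lean on these libraries where they do the work, as an engineer would, in place of code of your own. Each camera call takes 0.05 s, during which the arm holds its last target. There are 200 camera calls.

## Working session

There is one attempt and no reset: what is moved stays moved. The work goes in short steps, Python scripts to look and compute and a tool call to move; the robot and the scene stay as the last step left them, time stands still between calls to the robot, and variables do not carry over. Pictures are saved under pics/ and viewed, at most 10 in all, crops included, and the job is handed in when it is done.

Besides the shell and the picture viewer there is one more tool, called by a JSON object that holds its "name" and its "arguments". play_rows: Moves the arm, as the interface text tells. Its arguments: {"type":"object","properties":{"moves":{"type":"array"},"grip_force":{"type":"number"}},"required":["moves"]}

```bash
mkdir -p pics; ls
cat > h.py <<'E'
import numpy as np, cv2
from plant import robot, optics
def snap(n,f):
    d=optics.get_image(n); cv2.imwrite(f'pics/{f}.png',d['img'][:,:,::-1]); np.savez(f'pics/{f}.npz',**d); return d
def cloud(d):
    z=d['depth']; v,u=np.mgrid[:z.shape[0],:z.shape[1]]
    P=np.stack([(u-d['cx'])/d['fx']*z,(v-d['cy'])/d['fy']*z,z],-1)
    W=(P-d['t'])@d['R']; W[z==0]=np.nan; return W
E
python3 - <<'E'
from h import *
for n in ['scene','side']:
    d=snap(n,n+'0'); print(n,d['fx'],d['t'],d['R'].round(2).tolist())
print(robot.get_obs())
a=cv2.imread('pics/scene0.png');b=cv2.imread('pics/side0.png')
E
```

```text
pics
scene 493.60850065879896 [ 431.16676713 -184.06082784 1290.02207141] [[-0.82, 0.57, 0.02], [0.46, 0.67, -0.58], [-0.35, -0.47, -0.81]]
side 498.89468580842134 [ 549.36272433  104.83200278 1032.02882511] [[-0.99, -0.15, -0.01], [-0.11, 0.78, -0.61], [0.1, -0.61, -0.79]]
{'time': 0.1, 'q': array([-1.33707486e+00,  2.45741493e-01,  1.55888192e+00,  1.29057437e-05,
        1.33875726e+00, -1.74074196e-01]), 'qvel': array([ 0.00050405, -0.00096122, -0.00138628,  0.00167869, -0.00110952,
        0.00065771]), 'tau': array([ 4.45901096e-04, -4.16908801e+01, -3.15528381e+01,  6.85862987e-02,
        3.09310178e-02, -5.57818862e-05]), 'position': array([ 257.75504974, -596.48682151,  403.66249782]), 'eef_rot': array([-8.93796449e-04,  9.79284665e-01,  2.02486409e-01, -2.03827718e-05]), 'wrist_force': array([-0.93948078, -0.53077639, -0.76854491]), 'torque': array([-0.01157868, -0.05503852,  0.0154168 ]), 'grasp_force': 0.0, 'width': 94.16329052476199}
```

View pics/scene0.png

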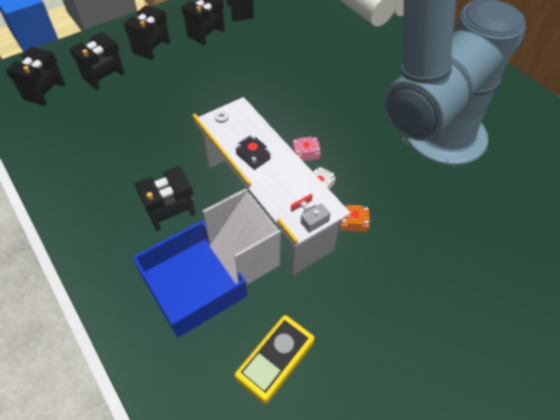

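View pics/side0.png

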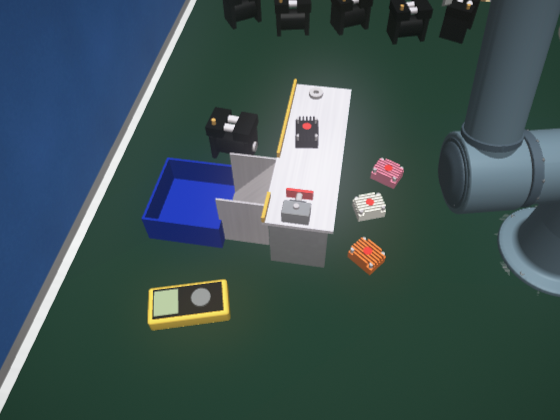

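Black head with the red dot: scene (253,150), side (307,130), on the ledge. The pink (scene 306,147), white (321,180) and orange (355,217) look-alikes lie on the bench and stay untouched. The stop's red face is at scene (302,202), side (299,193), and the bearing at scene (222,117). Next I measure these.

```bash
cat >> h.py <<'E'
def load(f): return dict(np.load(f'pics/{f}.npz'))
E
python3 - <<'E'
from h import *
for f in ['scene0','side0']:
    d=load(f);W=cloud(d);im=d['img'].astype(int)
    z=W[...,2]; sat=im.max(-1)-im.min(-1)
    m=(abs(z-150)<6)
    n,l,s,c=cv2.connectedComponentsWithStats(m.astype(np.uint8))
    pick=(250,170) if f=='x' else None
    uv={'scene0':(275,165),'side0':(315,170)}[f]
    k=l[uv[1],uv[0]]; P=W[l==k]; 
    r=cv2.minAreaRect(P[:,:2].astype(np.float32)); print(f,'ledge z',np.median(P[:,2]),len(P),r,cv2.boxPoints(r).round(1).tolist())
    h,sv,v=cv2.split(cv2.cvtColor(d['img'],cv2.COLOR_RGB2HSV))
    win={'scene0':(225,285,120,180),'side0':(285,330,100,160)}[f]
    u0,u1,v0,v1=win
    M=np.zeros_like(m);M[v0:v1,u0:u1]=1
    H=M&(z>172)&(z<195)
    P=W[H];print('head top',len(P),np.median(P[:,2]),cv2.minAreaRect(P[:,:2].astype(np.float32)))
    red=(im[...,0]>150)&(im[...,1]<70)&(im[...,2]<80)
    P=W[M&red];print('dot',P.mean(0))
    u,v2={'scene0':(302,202),'side0':(299,193)}[f]
    M=np.zeros_like(m);M[v2-15:v2+15,u-20:u+20]=1
    P=W[M&red];P=P[~np.isnan(P[:,0])];print('face',P.mean(0),P.min(0),P.max(0))
d=load('scene0');cv2.imwrite('pics/crop.png',cv2.resize(d['img'][95:255,190:360,::-1],None,fx=3.5,fy=3.5,interpolation=cv2.INTER_CUBIC))
E
```

```text
scene0 ledge z 150.58515293537855 7181 ((512.112060546875, -76.57534790039062), (394.4271545410156, 132.6570587158203), 89.24114227294922) [[443.20001220703125, -272.8999938964844], [575.7999877929688, -274.70001220703125], [581.0, 119.69999694824219], [448.3999938964844, 121.5]]
head top 546 181.09244518170226 ((525.7781372070312, -103.96039581298828), (47.373714447021484, 61.46942138671875), 8.384572982788086)
dot [ 525.18123094 -106.85122972  182.16489834]
face [524.7244754   58.0722273  169.70521343] [502.50427669  56.65229871 162.79639765] [541.84391391  59.67801832 176.1035012 ]
side0 ledge z 148.95597568278436 7476 ((510.7814636230469, -75.18624877929688), (395.3190612792969, 130.29319763183594), 89.18617248535156) [[442.79998779296875, -271.8999938964844], [573.0999755859375, -273.79998779296875], [578.7000122070312, 121.5], [448.3999938964844, 123.4000015258789]]
head top 327 180.60836297796055 ((523.27685546875, -103.47120666503906), (44.67451477050781, 62.38233947753906), 7.7822184562683105)
dot [nan nan nan]<stdin>:18: RuntimeWarning: Mean of empty slice.
  ret = um.true_divide(
<stdin>:21: RuntimeWarning: Mean of empty slice.
Traceback (most recent call last):
ValueError: zero-size array to reduction operation minimum which has no identity
```

```bash
cat >> h.py <<'E'
def rel(p0,a0,p1,a1):  # deg headings of tool x, tool z down -> turn z deg, shift cm
    a=np.radians(a0); x=np.array([np.cos(a),np.sin(a),0]); y=np.array([np.sin(a),-np.cos(a),0])
    d=np.subtract(p1,p0)/10; return [0,0,round(a0-a1,2)],[round(d@x,2),round(d@y,2),round(-d[2],2)]
O=np.array([577.6,8.2,0]); YAW=np.radians(-0.77)
def stand(p):
    c,s=np.cos(YAW),np.sin(YAW); d=np.asarray(p)-O; return np.stack([d[...,0]*c+d[...,1]*s,-d[...,0]*s+d[...,1]*c,d[...,2]],-1)
E
python3 - <<'E'
from h import *
d=load('scene0');cv2.imwrite('pics/crop.png',cv2.resize(d['img'][95:255,190:360,::-1],None,fx=3.5,fy=3.5,interpolation=cv2.INTER_CUBIC))
W=[([257.8,-596.7,404.7],23.4),([360,-430,404.7],50),([450,-290,404.7],75),([524.5,-160,404.7],89.2)]
for i in range(3): print(rel(*W[i],*W[i+1]))
S=stand(cloud(d)); r=S[190:240,285:335].reshape(-1,3)
im=d['img'][190:240,285:335].reshape(-1,3).astype(int)
red=(im[:,0]>130)&(im[:,1]<80)&(im[:,2]<80)
print(np.nanpercentile(r[red],[0,10,50,90,100],axis=0).round(1))
g=r[(r[:,2]>172)&~red]; print(cv2.minAreaRect(g[:,:2].astype(np.float32)))
E
```

```text
([0, 0, -26.6], [np.float64(16.0), np.float64(-11.24), np.float64(-0.0)])
([0, 0, -25], [np.float64(16.51), np.float64(-2.1), np.float64(-0.0)])
([0, 0, -14.2], [np.float64(14.49), np.float64(3.83), np.float64(-0.0)])
[[-77.4  47.1 162.1]
 [-74.7  48.  164.9]
 [-46.9  49.  170.7]
 [-36.6  49.9 176.1]
 [-34.5  50.6 177.4]]
((-58.89934539794922, 74.60482788085938), (63.094085693359375, 51.36295700073242), 89.511962890625)
```

View pics/crop.png

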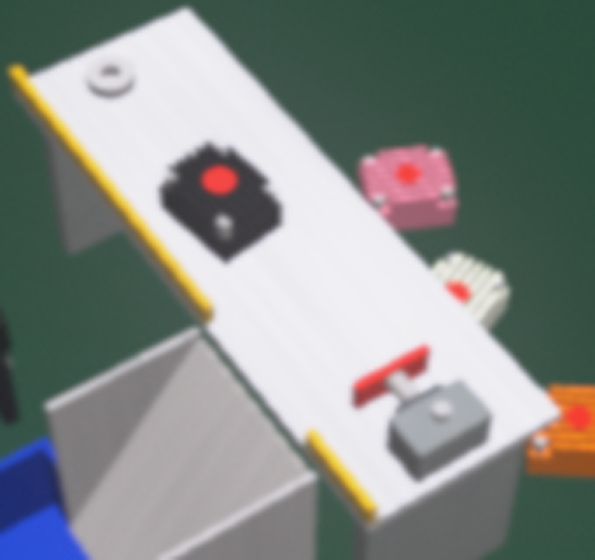

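The crop confirms it: the black block with the red dot at crop (220,185) is the rejected head on the ledge. Pink, white and orange are off it. The camera sees the back of the stop plate at stand y≈49, so its face is at about 43-45. I'll approach behind the head with the fingers nearly shut.

{"name": "play_rows", "arguments": {"moves": [[[0, 0, -8], [4, -2.8, 0], 0.2], [[0, 0, -15], [8, -5.6, 0], 0.2], [[0, 0, -21], [12, -8.4, 0], 0.2], [[0, 0, -26.6], [16, -11.24, 0], 0.2], [[0, 0, -26.6], [16, -11.24, 0], 0.2]]}}

```text
time: 0.6
position: [362.2, -426.1, 404.1]
eef_rot: [-0.001, 0.905, 0.425, 0.0]
wrist_force: [-0.0, 0.2, -0.5]
width: 57.7
grasp_force: 0.0
```

{"name": "play_rows", "arguments": {"moves": [[[0, 0, -7], [4, -0.5, 0], 0.2], [[0, 0, -14], [8, -1, 0], 0.2], [[0, 0, -20], [12.3, -1.6, 0], 0.2], [[0, 0, -25], [16.5, -2.1, 0], 0.2], [[0, 0, -25], [16.5, -2.1, 0], 0.2]]}}

```text
time: 1.1
position: [451.6, -287.7, 404.3]
eef_rot: [-0.0, 0.792, 0.611, 0.0]
wrist_force: [0.3, 0.1, -1.2]
width: 19.7
grasp_force: 0.0
```

{"name": "play_rows", "arguments": {"moves": [[[0, 0, -5], [4, 1, 0], 0.2], [[0, 0, -10], [8, 2, 0], 0.2], [[0, 0, -14.2], [12, 3.2, 0], 0.2], [[0, 0, -14.2], [14.5, 3.8, 0], 0.2], [[0, 0, -14.2], [14.5, 3.8, 0], 0.2]]}}

```text
time: 1.6
position: [525.2, -159.1, 404.4]
eef_rot: [-0.0, 0.712, 0.703, -0.0]
wrist_force: [-1.1, -0.8, 0.9]
width: 18.6
grasp_force: 0.0
```

{"name": "play_rows", "arguments": {"moves": [[[0, 0, 0], [0, 0, 2], 0.2], [[0, 0, 0], [0, 0, 3.5], 0.2], [[0, 0, 0], [0, 0, 4.4], 0.2], [[0, 0, 0], [0, 0, 4.7], 0.2], [[0, 0, 0], [0, 0, 4.7], 0.2]]}}

```text
time: 2.1
position: [524.2, -160.6, 357.2]
eef_rot: [-0.0, 0.713, 0.702, -0.0]
wrist_force: [0.1, -0.6, 0.2]
width: 19.1
grasp_force: 0.0
```

Run:
```python
from h import *
d=snap('wrist','w1'); s=snap('side','s1')
cv2.imwrite('pics/v1.png',np.hstack([d['img'],cv2.resize(s['img'][60:240,240:370],(303,420))])[:,:800,::-1])
```

```text
(no output)
```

View pics/v1.png

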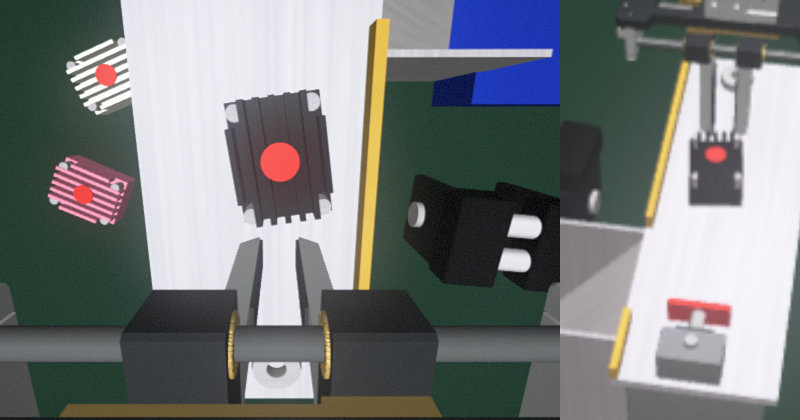

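The wrist view shows the head at (280,160), centred ahead of the two fingertips, with the bearing clear behind at (276,372). Now a slow push towards the stop.

{"name": "play_rows", "arguments": {"moves": [[[0, 0, 0], [0.6, 0, 0], 0.2], [[0, 0, 0], [1.3, 0, 0], 0.2], [[0, 0, 0], [2.1, 0, 0], 0.2], [[0, 0, 0], [3, 0, 0], 0.2], [[0, 0, 0], [4, 0, 0], 0.2]]}}

```text
time: 2.7
position: [525.2, -119.4, 358.3]
eef_rot: [0.001, 0.712, 0.702, 0.0]
wrist_force: [-1.1, -3.6, 1.5]
width: 18.6
grasp_force: 1.5
```

{"name": "play_rows", "arguments": {"moves": [[[0, 0, 0], [1, 0, 0], 0.2], [[0, 0, 0], [2, 0, 0], 0.2], [[0, 0, 0], [3, 0, 0], 0.2], [[0, 0, 0], [4, 0, 0], 0.2], [[0, 0, 0], [5, 0, 0], 0.2]]}}

```text
time: 3.2
position: [525.9, -69.3, 358.0]
eef_rot: [0.0, 0.712, 0.702, 0.0]
wrist_force: [-0.6, -4.0, 3.8]
width: 18.8
grasp_force: 2.1
```

{"name": "play_rows", "arguments": {"moves": [[[0, 0, 0], [0.9, 0, 0], 0.2], [[0, 0, 0], [1.7, 0, 0], 0.2], [[0, 0, 0], [2.3, 0, 0], 0.2], [[0, 0, 0], [2.7, 0, 0], 0.2], [[0, 0, 0], [3, 0, 0], 0.2]]}}

```text
time: 3.7
position: [526.2, -39.7, 357.5]
eef_rot: [-0.0, 0.712, 0.702, -0.0]
wrist_force: [0.3, -4.0, 3.2]
width: 18.8
grasp_force: 1.9
```

Run:
```python
from h import *
d=snap('wrist','w2'); s=snap('side','s2')
cv2.imwrite('pics/v2.png',np.hstack([d['img'],cv2.resize(s['img'][60:240,240:370],(303,420))])[:,:800,::-1])
o=robot.get_obs();print(o['position'],o['wrist_force'])
```

```text
[526.10143672 -39.61045723 357.28997256] [ 1.11611986 -1.67892335  1.4585465 ]
```

View pics/v2.png

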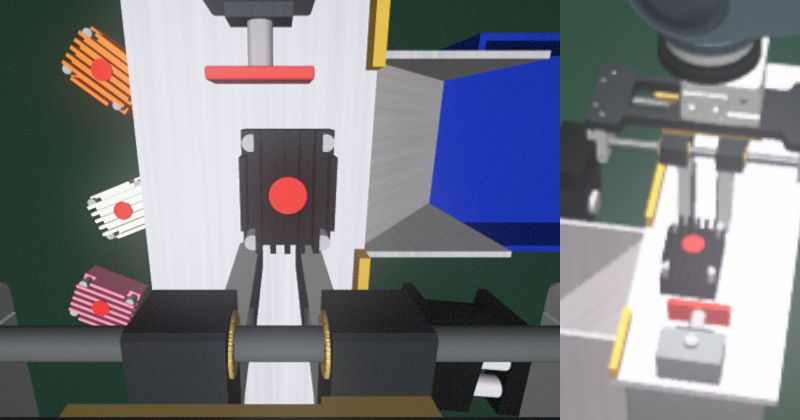

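Head squared up on the fingers: top view at (288,195), front edge at row 130. The red face front is at row 82, so about 24 mm is left. I'll close in slowly.

{"name": "play_rows", "arguments": {"moves": [[[0, 0, 0], [0.5, 0, 0], 0.2], [[0, 0, 0], [1, 0, 0], 0.2], [[0, 0, 0], [1.4, 0, 0], 0.2], [[0, 0, 0], [1.7, 0, 0], 0.2], [[0, 0, 0], [1.9, 0, 0], 0.2]]}}

```text
time: 4.3
position: [526.3, -20.6, 357.2]
eef_rot: [-0.001, 0.712, 0.702, -0.0]
wrist_force: [-0.2, -2.1, 0.2]
width: 18.6
grasp_force: 0.9
```

{"name": "play_rows", "arguments": {"moves": [[[0, 0, 0], [0.05, 0, 0], 0.2], [[0, 0, 0], [0.1, 0, 0], 0.2], [[0, 0, 0], [0.15, 0, 0], 0.2], [[0, 0, 0], [0.2, 0, 0], 0.2], [[0, 0, 0], [0.2, 0, 0], 0.2]]}}

```text
time: 4.8
position: [526.4, -19.0, 357.5]
eef_rot: [-0.0, 0.712, 0.702, 0.0]
wrist_force: [-0.2, 0.1, -0.0]
width: 18.5
grasp_force: 0.2
```

Run:
```python
from h import *
for i in range(2):
    d=snap('wrist','w3'); o=robot.get_obs();print(o['position'],o['wrist_force'],o['qvel'].round(3))
im=d['img'].astype(int)[:,265:300]  # column profile along y
g=im[60:260].mean(1).round().astype(int)
r=np.arange(60,260); red=(g[:,0]>110)&(g[:,1]<90); wh=g.min(1)>150
print('red rows',r[red],'white',r[wh])
```

```text
[526.48001786 -19.00989871 357.59667903] [-0.43686801 -0.20322123  0.18656564] [-0.     0.001 -0.002 -0.     0.001 -0.001]
[526.52018589 -19.0006135  357.67579109] [ 0.15384509 -0.11920374  0.33922264] [-0.    -0.002  0.     0.001  0.001 -0.001]
red rows [115 125 177 178 179 180 181 182 183 184 185 186 187 188 189 190 191 192
 193 194 195 196 197 198 199 200 201 202 203 204 205 206 207 208 209 210
 211 212 213] white [ 73  74  75  76  77  78  79  80  81  82  83  84  85  86  87  88  89  90
  91  92  93  94  95  96  97  98  99 100 101 102 103 104 105 106 107 108
 109 110 111 112 113 128 245 246 247 248 249 250 251 252 253 254 255 256
 257 258 259]
```

{"name": "play_rows", "arguments": {"moves": [[[0, 0, 0], [0.05, 0, 0], 0.2], [[0, 0, 0], [0.1, 0, 0], 0.2], [[0, 0, 0], [0.15, 0, 0], 0.2], [[0, 0, 0], [0.2, 0, 0], 0.2], [[0, 0, 0], [0.25, 0, 0], 0.2]]}}

```text
time: 5.4
position: [526.6, -16.9, 357.8]
eef_rot: [0.001, 0.712, 0.702, -0.0]
wrist_force: [-0.6, -4.2, -0.8]
width: 18.8
grasp_force: 2.2
```

{"name": "play_rows", "arguments": {"moves": [[[0, 0, 0], [0.02, 0, 0], 0.2], [[0, 0, 0], [0.04, 0, 0], 0.2], [[0, 0, 0], [0.06, 0, 0], 0.2], [[0, 0, 0], [0.08, 0, 0], 0.2], [[0, 0, 0], [0.1, 0, 0], 0.2]]}}

```text
time: 5.9
position: [526.6, -16.0, 357.8]
eef_rot: [0.001, 0.712, 0.702, -0.0]
wrist_force: [-0.6, -6.4, 0.5]
width: 18.8
grasp_force: 3.1
```

{"name": "play_rows", "arguments": {"moves": [[[0, 0, 0], [0.03, 0, 0], 0.2], [[0, 0, 0], [0.06, 0, 0], 0.2], [[0, 0, 0], [0.09, 0, 0], 0.2], [[0, 0, 0], [0.12, 0, 0], 0.2], [[0, 0, 0], [0.14, 0, 0], 0.2]]}}

```text
time: 6.4
position: [526.7, -14.9, 357.9]
eef_rot: [0.001, 0.712, 0.702, -0.001]
wrist_force: [0.4, -8.0, 0.1]
width: 18.7
grasp_force: 4.0
```

{"name": "play_rows", "arguments": {"moves": [[[0, 0, 0], [0.03, 0, 0], 0.2], [[0, 0, 0], [0.06, 0, 0], 0.2], [[0, 0, 0], [0.08, 0, 0], 0.2], [[0, 0, 0], [0.1, 0, 0], 0.2], [[0, 0, 0], [0.1, 0, 0], 0.2]]}}

```text
time: 6.9
position: [526.7, -14.1, 357.9]
eef_rot: [0.001, 0.712, 0.702, -0.001]
wrist_force: [-0.3, -10.0, 0.2]
width: 18.6
grasp_force: 4.6
```

Run:
```python
from h import *
for i in range(4):
    d=snap('wrist','w4'); o=robot.get_obs();print(o['position'].round(2),o['wrist_force'].round(2),o['grasp_force'])
g=d['img'].astype(int)[100:140,265:300].mean(1).round().astype(int)
print([(100+i,*x) for i,x in enumerate(g.tolist())])
```

```text
[526.74 -14.12 357.98] [ 0.28 -9.17  0.09] 4.58473552018404
[526.72 -14.14 357.95] [-0.13 -9.33  0.01] 4.580955505371094
[526.72 -14.16 357.94] [ 0.81 -8.85  0.27] 4.577902480959892
[526.73 -14.15 357.96] [-0.7  -9.49 -0.32] 4.576868042349815
[(100, 213, 211, 217), (101, 213, 211, 217), (102, 213, 211, 217), (103, 213, 211, 217), (104, 213, 211, 217), (105, 214, 211, 217), (106, 213, 211, 217), (107, 213, 211, 217), (108, 213, 211, 217), (109, 213, 211, 217), (110, 213, 211, 217), (111, 214, 211, 217), (112, 213, 210, 217), (113, 214, 211, 217), (114, 214, 211, 217), (115, 214, 213, 219), (116, 209, 206, 213), (117, 179, 133, 137), (118, 223, 81, 81), (119, 241, 90, 87), (120, 247, 97, 94), (121, 246, 97, 93), (122, 245, 95, 92), (123, 245, 95, 91), (124, 245, 94, 91), (125, 244, 93, 90), (126, 244, 91, 88), (127, 244, 91, 88), (128, 243, 90, 87), (129, 220, 77, 76), (130, 138, 66, 67), (131, 84, 69, 72), (132, 83, 72, 75), (133, 84, 71, 74), (134, 85, 72, 74), (135, 85, 72, 74), (136, 84, 71, 73), (137, 84, 70, 73), (138, 83, 70, 73), (139, 83, 69, 72)]
```

Contact is firm at 9.2 N push, less some ledge friction. A little more, then hold.

{"name": "play_rows", "arguments": {"moves": [[[0, 0, 0], [0.02, 0, 0], 0.2], [[0, 0, 0], [0.04, 0, 0], 0.2], [[0, 0, 0], [0.04, 0, 0], 0.2], [[0, 0, 0], [0.04, 0, 0], 0.2], [[0, 0, 0], [0.04, 0, 0], 0.2]]}}

```text
time: 7.6
position: [526.7, -13.8, 358.0]
eef_rot: [0.002, 0.712, 0.702, -0.001]
wrist_force: [-0.7, -10.1, 0.2]
width: 18.6
grasp_force: 4.9
```

{"name": "play_rows", "arguments": {"moves": [[[0, 0, 0], [0, 0, 0], 0.2], [[0, 0, 0], [0, 0, 0], 0.2], [[0, 0, 0], [0, 0, 0], 0.2], [[0, 0, 0], [0, 0, 0], 0.2], [[0, 0, 0], [0, 0, 0], 0.2]]}}

```text
time: 8.1
position: [526.7, -13.9, 358.0]
eef_rot: [0.002, 0.712, 0.702, -0.001]
wrist_force: [-0.5, -10.4, -0.3]
width: 18.8
grasp_force: 4.9
```

{"name": "play_rows", "arguments": {"moves": [[[0, 0, 0], [0, 0, 0], 0.2], [[0, 0, 0], [0, 0, 0], 0.2], [[0, 0, 0], [0, 0, 0], 0.2], [[0, 0, 0], [0, 0, 0], 0.2], [[0, 0, 0], [0, 0, 0], 0.2]]}}

```text
time: 8.6
position: [526.7, -13.9, 358.0]
eef_rot: [0.002, 0.712, 0.702, -0.001]
wrist_force: [-0.4, -9.4, -0.3]
width: 18.7
grasp_force: 4.9
```

Held above 9 N push for over a second. Back off gently, rise, and swing to the head's -x side.

{"name": "play_rows", "arguments": {"moves": [[[0, 0, 0], [-0.1, 0, 0], 0.2], [[0, 0, 0], [-0.3, 0, 0], 0.2], [[0, 0, 0], [-0.8, 0, 0], 0.2], [[0, 0, 0], [-2, 0, 0], 0.2], [[0, 0, 0], [-3, 0, 0], 0.2]]}}

```text
time: 9.1
position: [526.2, -43.3, 357.6]
eef_rot: [-0.0, 0.712, 0.702, 0.0]
wrist_force: [0.7, 0.0, 0.0]
width: 18.8
grasp_force: 0.0
```

{"name": "play_rows", "arguments": {"moves": [[[0, 0, 0], [0, 0, -1], 0.2], [[0, 0, 0], [0, 0, -2.5], 0.2], [[0, 0, 0], [0, 0, -4], 0.2], [[0, 0, 0], [0, 0, -5], 0.2], [[0, 0, 0], [0, 0, -5], 0.2]]}}

```text
time: 9.6
position: [526.6, -42.6, 410.5]
eef_rot: [0.002, 0.712, 0.702, 0.001]
wrist_force: [0.6, 0.6, -0.6]
width: 18.8
grasp_force: 0.0
```

{"name": "play_rows", "arguments": {"moves": [[[0, 0, 8], [1.5, -1.5, 0], 0.2], [[0, 0, 16], [3, -3, 0], 0.2], [[0, 0, 24], [4.5, -4.5, 0], 0.2], [[0, 0, 32], [6.3, -6.2, 0], 0.2], [[0, 0, 40], [6.3, -6.2, 0], 0.2]]}}

```text
time: 10.1
position: [463.6, 22.8, 407.1]
eef_rot: [-0.001, 0.91, 0.414, -0.0]
wrist_force: [0.1, 0.1, 0.5]
width: 19.0
grasp_force: 0.0
```

{"name": "play_rows", "arguments": {"moves": [[[0, 0, 8], [0, 0, 0], 0.2], [[0, 0, 16], [0, 0, 0], 0.2], [[0, 0, 24], [0, 0, 0], 0.2], [[0, 0, 32], [0, 0, 0], 0.2], [[0, 0, 40], [0, 0, 0], 0.2]]}}

```text
time: 10.6
position: [464.9, 21.4, 407.3]
eef_rot: [-0.0, 0.997, 0.077, -0.0]
wrist_force: [0.3, -0.7, -0.4]
width: 18.8
grasp_force: 0.0
```

{"name": "play_rows", "arguments": {"moves": [[[0, 0, 5], [0, 0, 0], 0.2], [[0, 0, 10], [0, 0, 0], 0.2], [[0, 0, 10], [0, 0, 0], 0.2]]}}

```text
time: 10.9
position: [464.9, 21.3, 407.3]
eef_rot: [-0.0, 1.0, -0.007, -0.0]
wrist_force: [-0.0, 0.7, -0.8]
width: 18.9
grasp_force: 0.0
```

Run:
```python
from h import *
d=snap('wrist','w5'); o=robot.get_obs();print(o['position'].round(2),o['eef_rot'].round(3))
W=cloud(d); im=d['img'].astype(int)
m=(W[...,2]>172)&(W[...,2]<192)&(im.max(-1)<110)
P=W[m];P=P[(abs(P[:,0]-525)<45)&(abs(P[:,1]-20)<45)]
print(len(P),cv2.minAreaRect(P[:,:2].astype(np.float32)),np.percentile(P,[1,50,99],axis=0))
cv2.imwrite('pics/v5.png',d['img'][:,:,::-1])
```

```text
[464.97  21.31 407.35] [-0.     1.    -0.006 -0.   ]
3112 ((529.1777954101562, 21.619102478027344), (59.25263214111328, 44.79800796508789), 89.26051330566406) [[507.06137842  -7.15184818 173.02649843]
 [528.86655147  21.43174733 181.67209918]
 [551.4589131   50.20278577 183.26501218]]
```

View pics/v5.png

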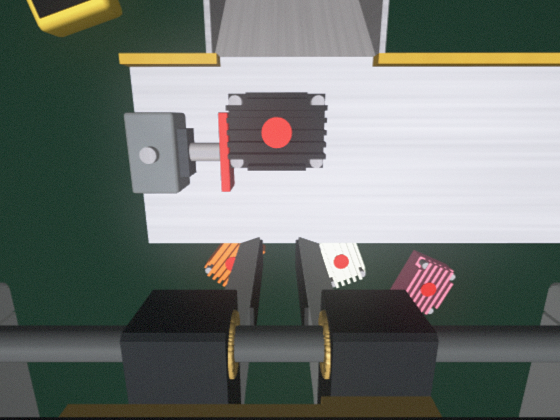

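The head lies square at pixel (277,132), world (529,22), about 9 px inside the gap's +y edge (rail end at column 218). The fingers are centred behind it. Lower, then push over the lip with a slight drift away from the stop.

{"name": "play_rows", "arguments": {"moves": [[[0, 0, 0], [0, 0, 1.5], 0.2], [[0, 0, 0], [0, 0, 3], 0.2], [[0, 0, 0], [0, 0, 4.3], 0.2], [[0, 0, 0], [0, 0, 4.9], 0.2], [[0, 0, 0], [0, 0, 4.9], 0.2]]}}

```text
time: 11.45
position: [464.9, 21.2, 357.7]
eef_rot: [-0.0, 1.0, -0.007, -0.001]
wrist_force: [0.1, -0.6, 1.0]
width: 19.1
grasp_force: 0.0
```

{"name": "play_rows", "arguments": {"moves": [[[0, 0, 0], [0.6, 0.02, 0], 0.2], [[0, 0, 0], [1.3, 0.04, 0], 0.2], [[0, 0, 0], [2.1, 0.06, 0], 0.2], [[0, 0, 0], [2.8, 0.08, 0], 0.2], [[0, 0, 0], [3.5, 0.1, 0], 0.2]]}}

```text
time: 11.95
position: [500.7, 19.6, 358.9]
eef_rot: [-0.0, 1.0, -0.007, -0.001]
wrist_force: [-4.8, -0.5, 3.6]
width: 18.9
grasp_force: 2.0
```

{"name": "play_rows", "arguments": {"moves": [[[0, 0, 0], [0.7, 0.08, 0], 0.2], [[0, 0, 0], [1.4, 0.16, 0], 0.2], [[0, 0, 0], [2, 0.24, 0], 0.2], [[0, 0, 0], [2.5, 0.32, 0], 0.2], [[0, 0, 0], [2.8, 0.36, 0], 0.2]]}}

```text
time: 12.45
position: [528.4, 15.5, 358.6]
eef_rot: [-0.0, 1.0, -0.007, -0.0]
wrist_force: [-4.4, 0.3, 3.8]
width: 19.0
grasp_force: 2.1
```

Run:
```python
from h import *
d=snap('wrist','w6'); s=snap('side','s6')
cv2.imwrite('pics/v6.png',np.hstack([d['img'],cv2.resize(s['img'][100:280,140:340],(466,420))[:,:240]])[:,:,::-1])
o=robot.get_obs();print(o['position'],o['wrist_force'])
```

```text
[528.46623102  15.49521856 358.50997474] [ 0.41560931 -0.1445942   0.49647951]
```

View pics/v6.png

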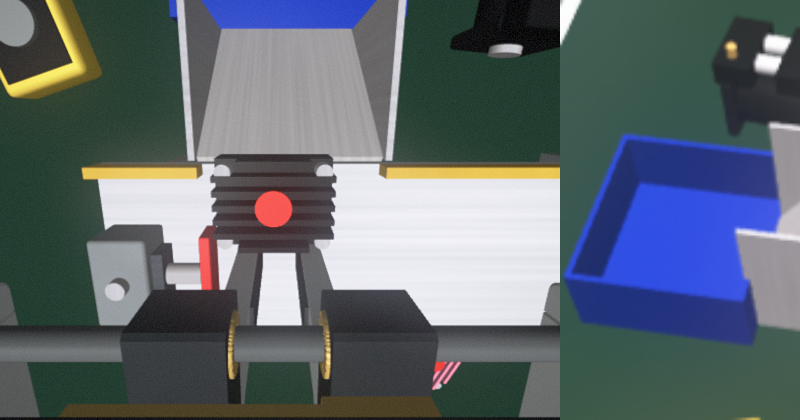

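The head is square in the gap: front edge at the lip (row 155), left side at column 213, clear of the rail end at 202. Keep pushing.

{"name": "play_rows", "arguments": {"moves": [[[0, 0, 0], [0.5, 0, 0], 0.2], [[0, 0, 0], [1.1, 0.04, 0], 0.2], [[0, 0, 0], [1.7, 0.08, 0], 0.2], [[0, 0, 0], [2.3, 0.1, 0], 0.2], [[0, 0, 0], [2.9, 0.1, 0], 0.2]]}}

```text
time: 13.05
position: [557.7, 14.1, 358.9]
eef_rot: [0.0, 1.0, -0.007, 0.0]
wrist_force: [-0.3, -0.7, 1.3]
width: 18.8
grasp_force: 0.6
```

{"name": "play_rows", "arguments": {"moves": [[[0, 0, 0], [0.6, 0, 0], 0.2], [[0, 0, 0], [1.2, 0, 0], 0.2], [[0, 0, 0], [1.8, 0, 0], 0.2], [[0, 0, 0], [2.2, 0, 0], 0.2], [[0, 0, 0], [2.4, 0, 0], 0.2]]}}

```text
time: 13.55
position: [581.4, 13.8, 358.6]
eef_rot: [-0.0, 1.0, -0.007, 0.0]
wrist_force: [-0.5, -0.2, -0.1]
width: 18.7
grasp_force: 0.0
```

Run:
```python
from h import *
d=snap('wrist','w7'); s=snap('side','s7')
cv2.imwrite('pics/v7.png',np.hstack([d['img'],cv2.resize(s['img'][100:280,140:340],(466,420))[:,:240]])[:,:,::-1])
o=robot.get_obs();print(o['position'],o['wrist_force'])
```

```text
[581.19883579  13.85565862 358.57780437] [-0.07022073  0.12380843 -0.08578886]
```

View pics/v7.png

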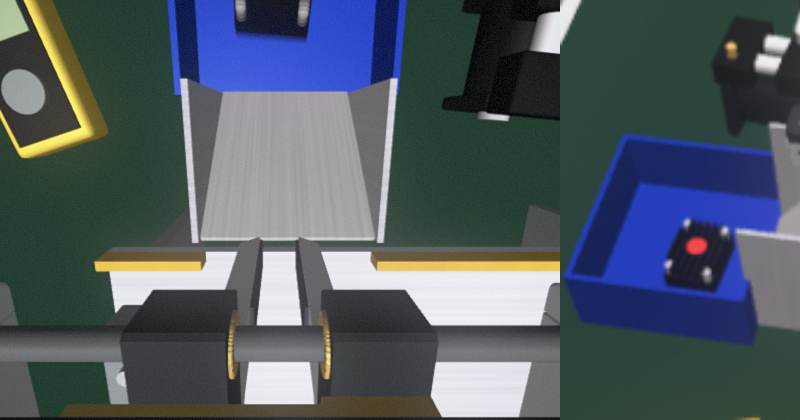

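The head lies flat in the blue bin (right panel, red dot at (696,246)). The gripper is clear of it. I'll lift away, verify, and hand in.

{"name": "play_rows", "arguments": {"moves": [[[0, 0, 0], [0, 0, -1.5], 0.2], [[0, 0, 0], [0, 0, -3.5], 0.2], [[0, 0, 0], [0, 0, -5], 0.2], [[0, 0, 0], [0, 0, -6], 0.2], [[0, 0, 0], [0, 0, -6], 0.2]]}}

```text
time: 14.15
position: [581.3, 13.8, 421.1]
eef_rot: [0.0, 1.0, -0.007, 0.002]
wrist_force: [-0.2, -0.1, 0.0]
width: 18.7
grasp_force: 0.0
```

{"name": "play_rows", "arguments": {"moves": [[[0, 0, 0], [0, 0, 0], 0.2], [[0, 0, 0], [0, 0, 0], 0.2], [[0, 0, 0], [0, 0, 0], 0.2], [[0, 0, 0], [0, 0, 0], 0.2], [[0, 0, 0], [0, 0, 0], 0.2]]}}

```text
time: 14.65
position: [581.0, 13.8, 418.3]
eef_rot: [-0.0, 1.0, -0.007, -0.0]
wrist_force: [-0.3, 0.1, -0.0]
width: 19.0
grasp_force: 0.0
```

Run:
```python
from h import *
for k in range(2):
    s=snap('side',f's8{k}'); im=s['img'].astype(int); S=stand(cloud(s))
    m=(im[...,0]>150)&(im[...,1]<80)&(im[...,2]<90); m[:, 260:]=0; m[:150]=0; m[250:]=0
    print(m.sum(),np.nanmedian(S[m],axis=0))
o=robot.get_obs();print(o['wrist_force'],o['position'])
c=np.nanmedian(S[m],axis=0)
if 70<c[0]<240 and abs(c[1])<75 and c[2]<80: print(robot.hand_in())
```

```text
48 [160.05923772  11.38773384  36.52685968]
48 [160.15827394  10.6504264   36.25405624]
[-0.11167292  0.10424032 -0.43537371] [581.00841915  13.84067463 418.45060118]
the job is handed in; nothing more can be done
None
```

The job is handed in: the head was pressed on the stop with a 9–10 N push for over a second, then pushed through the gap, and it now lies at rest in the blue bin. No verdict came back.

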